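# Load the cell tester and hold its sprung test slide at the mark

## Task

Stand the green round cell fully down in the nest of the cell tester and let go of it. Then pull the tester's orange spring-return handle out until its pointer stands at the red mark, and finish the program still holding it there, since the slide springs back when released and the reading is taken while you hold. Leave the red mark where it is set and do not disturb the other things on the bench.

Things in the scene. Friction and masses are not known exactly. Their poses are not given: they have to be found in the camera images.
- cell: The green round cell: a cylinder 18 mm in diameter, 64 mm tall (66 with its tip), about 47 g, standing upright on the bench at the start. Origin at the centre of its lower end, z up its axis.
- tester: Cell tester fixed to the bench, base plate 280 x 128 mm, top at 12 mm. Origin on the bench under the slide's centre line; x from handle end to nest end, roughly away from the robot, y left, z up. Black nest block 44 x 50 mm, top at 36 mm, at x +60; grey meter housing of equal height behind it. Red mark on the right, y -60 to -76. Low stop bar (24 mm) at x -136.
- nest (a point): Centre of the nest's floor, 16 mm above the bench, where the cell's lower end must stand. The round hole is 22 mm in diameter and 20 mm deep, with a 3 mm chamfer; its mouth is 36 mm above the bench. About 44 mm of the seated cell stand out.
- grip (a point): Middle of the slide's orange handle, 52 mm above the bench: an upright plate 12 mm thick along the tester's x, 32 mm wide along its y, top at 68 mm; the dark carriage under it is 50 x 40 mm, top at 27 mm. At rest the handle is 85 mm from the nest's centre, at x -25 mm of the tester.
- handle (a joint): How far the test slide is pulled out, in m: 0 at rest, up to 0.080; it moves along the tester's -x, towards the robot end. A spring pulls it back: 4 N at rest rising by 0.8 N per 10 mm.
- pointer (a point): Tip of the slide's black pointer, 4 mm wide, beside the scale; it moves with the handle and has the same x as the grip point, 58 mm to the right of it, 23.5 mm above the bench.
- mark (a joint): Where the red mark is set, in m of handle travel: the pointer stands at the middle of the mark when the two joint values are equal. Set anew each time between 0.035 and 0.065; it stays put by friction.
- mark_mid (a point): Middle of the edge of the red mark that the pointer reaches, 23.5 mm above the bench; its axes are those of the tester. The red mark is a block 10 mm long along the scale, 16 mm wide and 23 mm high above the bench, to be left where it is.
- tape_roll: Bystander: black tape roll lying flat, 67 mm across, 19 mm high. Origin at the centre of its underside.
- marker_pen: Bystander: white and blue marker pen lying down, 129 mm long, 15 mm high.
- flush_cutters: Bystander: red-handled flush cutters lying flat, 135 x 43 mm, 11 mm high.
- screwdriver: Bystander: red-handled screwdriver lying down, 158 mm long, 19 mm high.
- servo: Bystander: black servo, 20 x 61 mm, 43 mm high.
Things that resemble listed ones, but are neither listed nor needed, are in the scene too. Leave any purple or yellow look-alike of the cell alone.

How it is judged:
By the outcome, as a careful person would: the job done as asked, in the order asked, and still so for the second after the job is handed in, while the arm keeps its last pose, push and grip.
It also fails if it takes over 56 s, if anything falls off the work surface, if the arm or the gripper's body presses on something with over 40 N, if the wrist force passes 120 N, or if a joint passes its speed limit or range.

## Robot

A 6-joint arm with a two-finger parallel gripper is mounted at the origin on a cart in front of the work surface, level with it; the furniture and walls round the work are solid. World frame = base frame: x ahead of the robot, y to its left, z up, the work surface at z = 0. Lengths are in m, angles in rad, forces in N, time in s.
With the tool pointing down it reaches from about 0.35 to 0.975 m from the base axis. Payload 4.9 kg.
Tool frame: the origin (TCP) lies at the very end of the fingers, on their centre line; the grasp point (between the pads) lies 19 mm behind it (ctrl.grip_point_offset is the distance from the TCP to the grasp point, in m); z points along the fingers, y is the line along which they close (so a half turn about z gives the same grasp; the last joint's range is limited). The gripper opens to 85 mm and grips with 20 to 120 N. Pads are 22 mm wide; open, the fingers measure 114 mm over their backs; the gripper's body (76 mm by 85 mm) begins 54 mm behind the grasp point. The pads swing forward as they close: fully open they stand 13 mm farther back than shut.
Start: joints at [-1.24, 0.053, 1.613, -0, 1.476, -0.119], TCP at [0.272, -0.563, 0.231] pointing down, gripper open.
Joint ranges: [-3.01, 3.01], [-1.01, 2.22], [0.06, 2.58], [-1.02, 4.17], [0.09, 2.62], [-3.14, 3.14]. Speed limits (rad/s): [2.57, 2.57, 3.14, 3.14, 3.14, 3.14].

## Interface

Orientations are given as a rotation vector (axis times angle).
In Python, from station import ctrl gives the robot as it stands.
- The arm moves only by the tool send_rows, never from a script. Its argument "rows" is a list of rows, each a list of 3 entries, a list of its own where there are three numbers: the finger opening in cm, from 0 to 8.54, then the shift along the tool's x, y, z in cm, then the turn about the tool's z in degrees. A call has 1 to 10 rows; each row shifts and turns the commanded pose from where the row before left it, along the tool's axes as they then stand; what a row does not reach is not made up. A row lasts 1/8 s, in which the tool goes at most 62.5 mm and 10.7 degrees, less where a joint would pass 70% of its speed; a pose out of reach is approached as far as the arm can. A call with a gripper value outside its range is refused whole. The fingers move at their own pace and stop on an object; "newtons" is the grip in N (left out, the last holds). Time passes only in rows, so rows that do not move let the fingers close. It gives the time, the measured TCP pose, the force, the opening and the grip force at its end, in the units of the state.
- ctrl.get_obs(): the state, without advancing time (a new reading comes with each control period).
- ctrl.get_image(name): name is "scene" or "top"; returns a dict with "frame" (420x560x3 uint8, red, green, blue), "range_z" (420x560 float32, m along the optical axis (not along the pixel's ray), 0 where there is no reading), "fx", "fy", "cx", "cy" (pixels), "cam_to_world" (4x4, takes a point from camera to world coordinates). Camera axes: x right, y down, z forward; pixel columns grow to the right and rows downward; lengths in m; the calibration is good to about 2 mm. A picture is of the moment at which its call begins.
- ctrl.finish_job(): hands the job in; it is judged then, once.
The state is a dict: "t": time; "q": joint angles; "dq": joint speeds; "effort": joint torques, N m; "tool_pos": TCP position; "tool_rot": TCP orientation; "contact_force": force on the tool from outside, world axes, zero at the start; "wrist_torque": the same for the moment, N m; "opening": finger opening in m; "grip_force": force on a finger pad.
Only numpy, scipy, OpenCV 4.12 (cv2) and the standard library are available. Lean on these libraries where they do the work, as an engineer would, in place of code of your own. Each camera call takes 0.05 s, during which the arm holds its last target. There are 200 camera calls.

## Working session

There is one attempt and no reset: what is moved stays moved. The work goes in short steps, Python scripts to look and compute and a tool call to move; the robot and the scene stay as the last step left them, time stands still between calls to the robot, and variables do not carry over. Pictures are saved under pics/ and viewed, at most 10 in all, crops included, and the job is handed in when it is done.

Besides the shell and the picture viewer there is one more tool, called after "Emit:" as name(argument=value, ...) on one line, values as JSON. send_rows: Moves the arm, as the interface text tells. Its arguments: {"type":"object","properties":{"rows":{"type":"array","items":{"type":"array"}},"newtons":{"type":"number"}},"required":["rows"]}

```bash
mkdir -p pics; ls
python3 - <<'E'
from station import ctrl
import cv2,pickle
for n in("scene","top"):
    d=ctrl.get_image(n); pickle.dump(d,open(n+".pkl","wb")); cv2.imwrite(f"pics/{n}0.png",d["frame"][:,:,::-1])
    print(n,d["fx"],d["cx"],d["cy"],d["cam_to_world"].round(3).tolist())
o=ctrl.get_obs();print(o, ctrl.grip_point_offset)
E
```

```text
pics
scene 454.60687834577084 288.75380547902057 209.74660153832735 [[-0.551, -0.516, 0.656, -0.045], [-0.835, 0.336, -0.436, 0.636], [0.004, -0.788, -0.615, 0.59], [0.0, 0.0, 0.0, 1.0]]
top 530.9313147989197 272.58665254366446 212.42066721429825 [[-0.003, -0.993, 0.118, 0.348], [-1.0, 0.0, -0.026, 0.29], [0.026, -0.118, -0.993, 1.431], [0.0, 0.0, 0.0, 1.0]]
{'t': 0.1, 'q': array([-1.23998655e+00,  5.33007354e-02,  1.61417930e+00,  1.38638967e-06,
        1.47600959e+00, -1.19002262e-01]), 'dq': array([-0.00186841, -0.00091319, -0.00374731, -0.00039294, -0.00059725,
        0.00025888]), 'effort': array([-4.05190463e-06, -3.94904566e+01, -3.71362567e+01, -1.58281491e-04,
        3.95813418e-03, -1.32842200e-05]), 'tool_pos': array([ 0.27155875, -0.5622823 ,  0.23016633]), 'tool_rot': array([-3.06063292e+00, -7.00200574e-01,  3.12634168e-04]), 'contact_force': array([-0.01479425,  1.20713347,  0.54026659]), 'wrist_torque': array([ 0.06430679, -0.00320252, -0.073012  ]), 'grip_force': 0.0, 'opening': 0.08540433854849577} 0.0187
```

View pics/scene0.png

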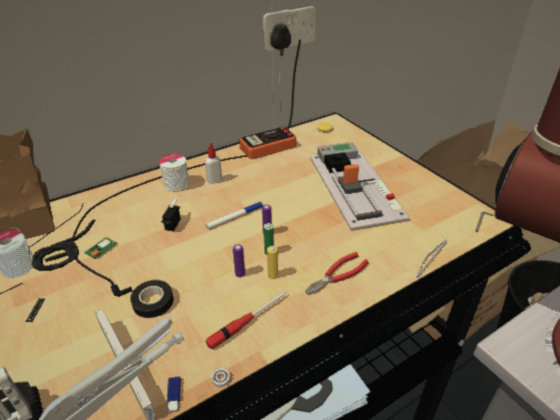

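View pics/top0.png

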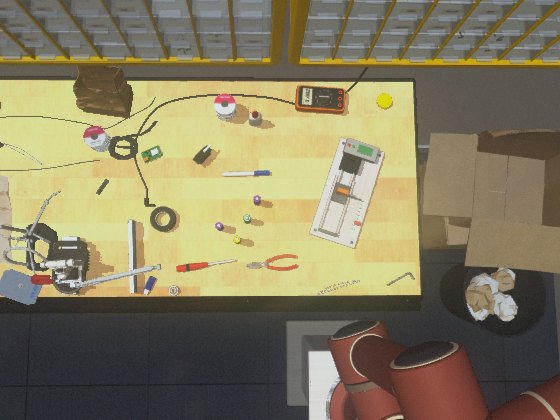

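The scene view shows the green cell at (268,238), between two purple cells and a yellow one. The tester has its orange handle at (351,174) and red mark at (390,197). In the top view the cell is at (247,218) and the tester around (347,190). Next I'll measure them.

```bash
cat > h.py <<'E'
import numpy as np,cv2,pickle
def cast(d,u,v,z):
    T=d["cam_to_world"];r=T[:3,:3]@np.array([(u-d["cx"])/d["fx"],(v-d["cy"])/d["fy"],1]);o=T[:3,3]
    return o+r*(z-o[2])/r[2]
def world(d):
    v,u=np.mgrid[:420,:560];Z=d["range_z"];P=np.stack([(u-d["cx"])/d["fx"]*Z,(v-d["cy"])/d["fy"]*Z,Z],-1)
    T=d["cam_to_world"];return P@T[:3,:3].T+T[:3,3]
E
python3 - <<'E'
from h import *
rng={"green":((40,90,30),(85,255,255)),"orange":((3,170,120),(14,255,255)),"red":((0,170,90),(4,255,255)),"purple":((125,80,30),(155,255,255)),"yellow":((22,150,60),(32,255,255))}
for n in("scene","top"):
    d=pickle.load(open(n+".pkl","rb"));W=world(d);h=cv2.cvtColor(d["frame"],cv2.COLOR_RGB2HSV)
    for k,(a,b) in rng.items():
        m=cv2.inRange(h,a,b)
        if k=="red": m|=cv2.inRange(h,(174,150,80),(180,255,255))
        c,l,s,ce=cv2.connectedComponentsWithStats(m)
        for i in range(1,c):
            if s[i,4]<8:continue
            P=W[l==i]; P=P[(P[:,0]>.2)&(P[:,0]<1.2)]
            if len(P)==0 or P[:,2].max()<.015:continue
            t=P[P[:,2]>P[:,2].max()-.006]
            print(n,k,s[i].tolist(),ce[i].round(1),"med",np.median(P,0).round(3),"top",t.mean(0).round(4),len(t))
    # raised tester: block top z .036 and plate
    m=((W[...,2]>.007)&(W[...,2]<.045)&(W[...,0]>.4)&(W[...,0]<1)&(W[...,1]>-.12)&(W[...,1]<.28)).astype(np.uint8)
    c,l,s,ce=cv2.connectedComponentsWithStats(m);i=1+np.argmax(s[1:,4])
    xy=W[l==i]; q=cv2.minAreaRect(xy[:,:2].astype(np.float32));print(n,"plate",s[i],q)
    t=xy[xy[:,2]>.032][:,:2].astype(np.float32); print("blocks",len(t),cv2.minAreaRect(t))
    crop={"scene":(130,235,300,420),"top":(125,255,300,400)}[n];a,b,e,f=crop
    cv2.imwrite(f"pics/{n}c.png",cv2.resize(d["frame"][a:b,e:f,::-1],None,fx=5 if n=="scene" else 4.5,fy=5 if n=="scene" else 4.5,interpolation=cv2.INTER_CUBIC))
E
```

```text
scene green [334, 145, 15, 4, 42] [341.4 146.7] med [0.68  0.006 0.038] top [0.6794 0.0041 0.0379] 41
scene green [264, 229, 9, 25, 153] [268.  238.6] med [0.489 0.327 0.042] top [0.4891 0.3253 0.0608] 18
scene orange [240, 136, 56, 22, 575] [267.2 147. ] med [0.798 0.142 0.019] top [0.8089 0.1472 0.0303] 88
scene orange [344, 165, 14, 18, 220] [350.2 173.3] med [0.562 0.075 0.052] top [0.5641 0.0743 0.0676] 44
scene red [288, 133, 4, 3, 9] [289.3 133.9] med [0.807 0.07  0.034] top [0.8065 0.0696 0.0338] 9
scene red [208, 144, 7, 14, 65] [211.  151.4] med [0.764 0.302 0.079] top [0.7666 0.3013 0.0927] 7
scene red [160, 154, 22, 9, 64] [169.4 157.7] med [0.811 0.382 0.065] top [0.8115 0.3815 0.0652] 64
scene red [387, 194, 7, 5, 29] [390.1 196. ] med [0.482 0.028 0.023] top [0.4826 0.0284 0.023 ] 23
scene red [0, 231, 20, 10, 43] [  9.2 234.2] med [0.725 0.711 0.063] top [0.7264 0.7121 0.0625] 43
scene red [0, 232, 7, 4, 11] [  2.5 233.2] med [0.736 0.722 0.062] top [0.7361 0.7216 0.0623] 11
scene red [225, 314, 28, 22, 246] [238.1 324. ] med [0.37  0.455 0.016] top [0.3706 0.4559 0.0
[... 4007 characters left out ...]
0.494] top [0.348  0.2903 1.4307] 3
top yellow [226, 58, 19, 6, 67] [236.2  60.2] med [0.74  0.33  0.496] top [0.7384 0.3352 0.506 ] 4
top yellow [147, 62, 7, 4, 14] [149.6  63.1] med [0.736 0.491 0.489] top [0.7363 0.4897 0.4923] 7
top yellow [377, 93, 15, 16, 184] [383.9 100.4] med [ 0.83  -0.057  0.011] top [ 0.8262 -0.0584  0.0146] 42
top yellow [234, 236, 7, 7, 26] [236.7 239.1] med [0.44  0.346 0.065] top [0.4414 0.3465 0.0673] 13
top plate [ 309  138   76  111 4706] ((0.5713359713554382, 0.051468513906002045), (0.1327666938304901, 0.2830152213573456), 70.95862579345703)
blocks 755 ((0.623199999332428, 0.034226883202791214), (0.08950871974229813, 0.17331252992153168), 72.5727767944336)
```

View pics/scenec.png

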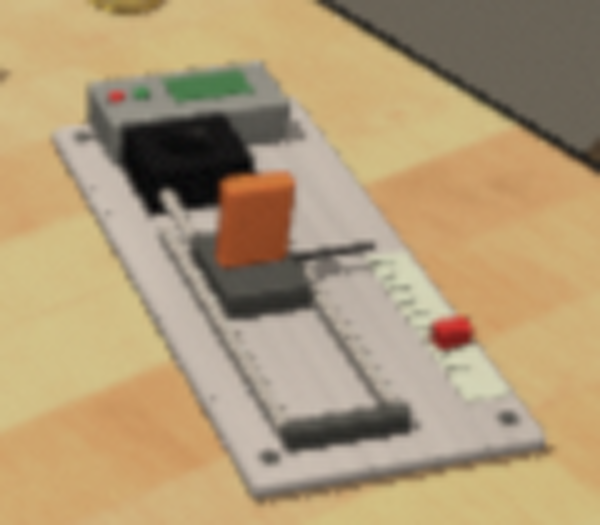

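View pics/topc.png

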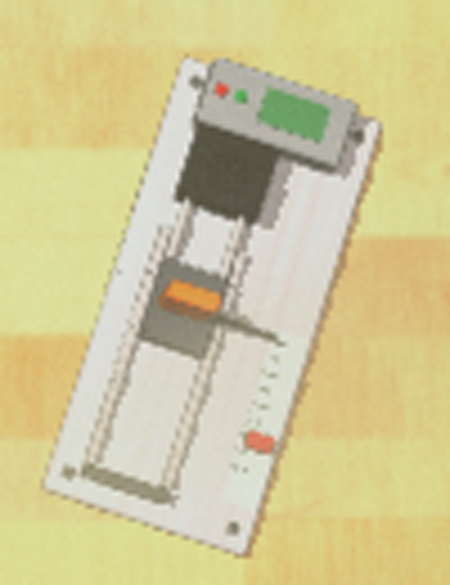

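The crops show the nest block at top-crop (228,170), the handle at (192,293), the pointer tip at (285,343) and the red mark at (258,442). Next I'll get accurate positions in tester axes.

Run:
```python
from h import *
yaw=np.radians(-18.9);R=np.array([[np.cos(yaw),-np.sin(yaw)],[np.sin(yaw),np.cos(yaw)]])
for n in("scene","top"):
    d=pickle.load(open(n+".pkl","rb"));W=world(d);h=cv2.cvtColor(d["frame"],cv2.COLOR_RGB2HSV);V=h[...,2];H=h[...,0].astype(int);S=h[...,1]
    X,Y,Z=W[...,0],W[...,1],W[...,2]
    def rect(m,lab):
        m=m.astype(np.uint8);c,l,s,ce=cv2.connectedComponentsWithStats(m)
        if c<2:print(n,lab,"none");return
        i=1+np.argmax(s[1:,4]);P=W[l==i];T=P[:,:2]@R;mn,mx=np.percentile(T,2,0),np.percentile(T,98,0);mid=(mn+mx)/2
        print(n,lab,s[i,4],"pix",ce[i].round(1),"ext mm",((mx-mn)*1e3).round(1),"tester-axes mid",mid.round(4),"world",(R@mid).round(4),"mean",P.mean(0).round(4))
    near=(X>.4)&(X<.75)&(Y>-.1)&(Y<.2)
    rect(near&(Z>.032)&(Z<.041)&(V<75),"nest top")
    rect(near&(Z>.055)&(Z<.074),"handle top(z>55)")
    rect(near&(Z>.064)&(Z<.074),"handle top(z>64)")
    rect(near&((H<8)|(H>172))&(S>90)&(Z>.019)&(Z<.03)&(X<.55),"mark")
    rect(near&(V<110)&(Z>.02)&(Z<.030),"carriage")
    cellr=(X>.45)&(X<.53)&(Y>.29)&(Y<.365)
    rect(cellr&(Z>.058),"cell top")
    rect(cellr&(Z>.015),"cell all")
    m=near&(Z>.008)&(Z<.045);rect(m,"plate")
```

```text
scene nest top 223 pix [337. 159.] ext mm [42.  49.1] tester-axes mid [0.5953 0.2509] world [0.6445 0.0446] mean [0.6434 0.0456 0.036 ]
scene handle top(z>55) 116 pix [350.9 168. ] ext mm [11.4 29.7] tester-axes mid [0.5109 0.2511] world [0.5646 0.072 ] mean [0.5634 0.0732 0.064 ]
scene handle top(z>64) 63 pix [351.  166.3] ext mm [11.5 29. ] tester-axes mid [0.5112 0.2509] world [0.5649 0.0718] mean [0.5644 0.0724 0.0676]
scene mark 33 pix [389.8 195.3] ext mm [10.  13.9] tester-axes mid [0.4494 0.1834] world [0.4846 0.0279] mean [0.4839 0.0279 0.0227]
scene carriage 209 pix [351.2 184.7] ext mm [44.7 68.6] tester-axes mid [0.509  0.2361] world [0.558  0.0585] mean [0.5555 0.0746 0.0262]
scene cell top 75 pix [267.7 227.2] ext mm [17.6 15.7] tester-axes mid [0.3636 0.466 ] world [0.4949 0.3231] mean [0.4931 0.3234 0.0642]
scene cell all 230 pix [267.9 235.1] ext mm [14.9 17.2] tester-axes mid [0.3623 0.4652] world [0.4934 0.3228] mean [0.4911 0.3246 0.0475]
scene plate 4417 pix [356.1 186.7] ext mm [267.7 122.2] tester-axes mid [0.5189 0.2341] world [0.5667 0.0534] mean [0.556  0.06
[... 284 characters left out ...]
5] mean [0.5674 0.0716 0.0685]
top mark 13 pix [357.1 222.7] ext mm [ 7.6 11.2] tester-axes mid [0.4524 0.1837] world [0.4875 0.0273] mean [0.4873 0.0276 0.024 ]
top carriage 11 pix [352.3 161.3] ext mm [10.7 13.9] tester-axes mid [0.6058 0.248 ] world [0.6534 0.0384] mean [0.6546 0.037  0.0239]
top cell top 39 pix [246.3 217.9] ext mm [15.7 15.8] tester-axes mid [0.3648 0.4661] world [0.4961 0.3228] mean [0.4958 0.3226 0.0657]
top cell all 51 pix [246.6 218.6] ext mm [16.  16.9] tester-axes mid [0.3644 0.4653] world [0.4955 0.3222] mean [0.4946 0.322  0.0582]
top plate 4619 pix [347. 192.] ext mm [267.8 122.5] tester-axes mid [0.5242 0.2338] world [0.5717 0.0514] mean [0.5715 0.052  0.019 ]
```

Emit:
send_rows(rows=[[4,[0,0,0],10.2],[4,[0,0,0],10.2],[4,[0,0,0],10.2],[4,[0,0,0],10.2],[4,[0,0,0],10.2],[4,[-0.97,-5,0],0],[4,[-0.97,-5,0],0],[4,[-0.97,-5,0],0],[4,[-0.97,-5,0],0],[4,[-0.97,-5,0],0]], newtons=30)

```text
t: 1.35
tool_pos: [0.3344, -0.3142, 0.2307]
tool_rot: [-3.065, 0.687, 0.001]
contact_force: [0.8, 1.5, -0.3]
opening: 0.0401
grip_force: 0.0
```

Emit:
send_rows(rows=[[4,[-0.97,-5,0],0],[4,[-0.97,-5,0],0],[4,[-0.97,-5,0],0],[4,[-0.97,-5,0],0],[4,[-0.97,-5,0],0],[4,[-0.97,-5,0],0],[4,[-0.97,-5,0],0],[4,[-0.97,-5,0],0],[4,[-0.97,-5,0],0],[4,[-0.97,-5,0],0]])

```text
t: 2.6
tool_pos: [0.4597, 0.1794, 0.2309]
tool_rot: [3.066, -0.685, -0.0]
contact_force: [0.1, -0.1, 0.5]
opening: 0.04
grip_force: 0.0
```

```bash
cat >> h.py <<'E'
def go(o,target):
    from scipy.spatial.transform import Rotation as Ro
    r=Ro.from_rotvec(o["tool_rot"]).as_matrix()
    print("t",round(o["t"],2),"tcp",o["tool_pos"].round(4),"yawx",np.degrees(np.arctan2(r[1,0],r[0,0])).round(2),"zax",r[:,2].round(4),"open",o["opening"],"grip",round(o["grip_force"],1),"F",o["contact_force"].round(1))
    print("shift cm",((np.array(target)-o["tool_pos"])@r*100).round(2))
E
python3 - <<'E'
from h import *
from station import ctrl
go(ctrl.get_obs(),(.4955,.3228,.028))
E
```

```text
t 2.6 tcp [0.4597 0.1794 0.2309] yawx -25.2 zax [-3.e-04 -3.e-04 -1.e+00] open 0.0400182460302605 grip 0.0 F [ 0.1 -0.1  0.5]
shift cm [ -2.86 -14.51  20.28]
```

Emit:
send_rows(rows=[[4,[-0.96,-4.84,0],0],[4,[-0.95,-4.84,0],0],[4,[-0.95,-4.83,0],0],[4,[0,0,4],0],[4,[0,0,4],0],[4,[0,0,3],0],[4,[0,0,0],0]])

```text
t: 3.48
tool_pos: [0.4933, 0.32, 0.1175]
tool_rot: [3.061, -0.685, -0.009]
contact_force: [-0.1, 0.0, -0.6]
opening: 0.0401
grip_force: 0.0
```

Run:
```python
from h import *
from station import ctrl
go(ctrl.get_obs(),(.4955,.3228,.028))
d=ctrl.get_image("scene");cv2.imwrite("pics/s1.png",cv2.resize(d["frame"][140:300,180:380,::-1],None,fx=3.5,fy=3.5))
```

```text
t 3.48 tcp [0.4933 0.32   0.1175] yawx -25.23 zax [-0.0068 -0.0032 -1.    ] open 0.04007966969849204 grip 0.0 F [-0.1  0.  -0.6]
shift cm [ 0.12 -0.4   8.95]
```

View pics/s1.png

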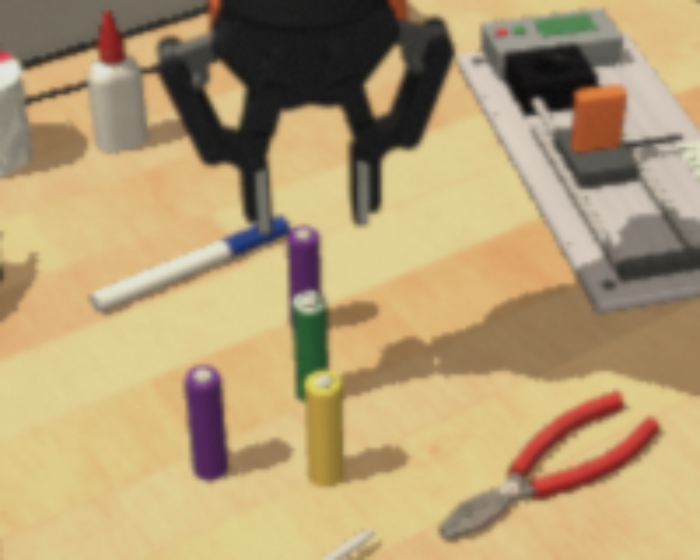

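The open fingers straddle the line of the green cell, which is at crop (310,345), and the neighbours are clear of them. Descending now.

Emit:
send_rows(rows=[[4,[0.1,-0.2,3],0],[4,[0,-0.1,3],0],[4,[0,0,2],0],[4,[0,0,0.95],0],[4,[0,0,0],0],[4,[0,0,0],0]])

```text
t: 4.28
tool_pos: [0.4989, 0.3239, 0.0332]
tool_rot: [-3.064, 0.686, -0.003]
contact_force: [0.3, 1.1, 0.0]
opening: 0.0398
grip_force: 0.0
```

Run:
```python
from h import *
from station import ctrl
go(ctrl.get_obs(),(.4955,.3228,.028))
```

```text
t 4.28 tcp [0.4989 0.3239 0.0332] yawx -25.23 zax [ 0.002  0.001 -1.   ] open 0.03981002582617273 grip 0.0 F [0.3 1.1 0. ]
shift cm [-0.26  0.24  0.52]
```

Emit:
send_rows(rows=[[4,[-0.25,0.2,0.5],0],[4,[0,0,0],0],[4,[0,0,0],0],[1.2,[0,0,0],0],[1.2,[0,0,0],0],[1.2,[0,0,0],0],[1.2,[0,0,0],0]], newtons=35)

```text
t: 5.15
tool_pos: [0.4949, 0.3227, 0.0269]
tool_rot: [-3.066, 0.686, -0.0]
contact_force: [-0.6, -0.6, 0.1]
opening: 0.017
grip_force: 34.1
```

Run:
```python
from h import *
from station import ctrl
go(ctrl.get_obs(),(.4955,.3228,.028))
```

```text
t 5.15 tcp [0.4949 0.3227 0.0269] yawx -25.23 zax [ 2.e-04  1.e-04 -1.e+00] open 0.017023798585809144 grip 34.1 F [-0.6 -0.6  0.1]
shift cm [ 0.05 -0.03 -0.11]
```

Emit:
send_rows(rows=[[1.2,[0,0,-3.5],0],[1.2,[0,0,-3.5],0],[1.2,[0,0,-3],0],[1.2,[4.25,3.1,0],0],[1.2,[4.25,3.1,0],0],[1.2,[4.25,3.1,0],0],[1.2,[4.25,3.1,0],0],[1.2,[4.25,3.1,0],0],[1.2,[4.25,3.1,0],0],[1.2,[0,0,0],0]])

```text
t: 6.4
tool_pos: [0.6474, 0.0424, 0.1267]
tool_rot: [3.064, -0.693, 0.001]
contact_force: [-0.3, 0.7, 0.1]
opening: 0.0174
grip_force: 34.3
```

Emit:
send_rows(rows=[[1.2,[0,0,2],0],[1.2,[0,0,1.5],0],[1.2,[0,0,0],0],[1.2,[0,0,0],0],[1.2,[0,0,0],0]])

```text
t: 7.02
tool_pos: [0.6467, 0.0461, 0.0927]
tool_rot: [-3.066, 0.685, -0.002]
contact_force: [-0.5, -0.3, -0.8]
opening: 0.0171
grip_force: 34.3
```

```bash
cat > m.py <<'E'
from h import *
from station import ctrl
import sys
yaw=np.radians(-18.9);R=np.array([[np.cos(yaw),-np.sin(yaw)],[np.sin(yaw),np.cos(yaw)]])
go(ctrl.get_obs(),(.6461,.0446,.05))
d=ctrl.get_image("scene");pickle.dump(d,open("s2.pkl","wb"));e=ctrl.get_image("top");W=world(d);h=cv2.cvtColor(d["frame"],cv2.COLOR_RGB2HSV)
m=cv2.inRange(h,(40,90,25),(85,255,255))>0
X,Y,Z=W[...,0],W[...,1],W[...,2]
m&=(X<.665)&(X>.6)&(Z>.03)&(Z<.16)
v,u=np.nonzero(m);P=W[m]
print("cell px",len(u),"u",u.min(),u.max(),"v",v.min(),v.max(),"mean surf",P.mean(0).round(4),"zmin",P[:,2].min().round(4))
# surface to axis: extend 9mm*pi/4-ish away from camera horizontally; axis by column mid
for lo,hi in((v.min(),(v.min()+v.max())//2),((v.min()+v.max())//2,v.max()+1)):
    s=(v>=lo)&(v<hi);Q=P[s].mean(0);k=Q[:2]-d["cam_to_world"][:2,3];k/=np.linalg.norm(k);print("axis at z",Q[2].round(3),(Q[:2]+k*.0075).round(4))
cv2.imwrite(sys.argv[1],cv2.resize(d["frame"][90:230,270:430,::-1],None,fx=4.2,fy=4.2,interpolation=cv2.INTER_CUBIC))
E
python3 m.py pics/s2.png
```

```text
t 7.03 tcp [0.6467 0.0461 0.0927] yawx -25.2 zax [ 0.0015 -0.     -1.    ] open 0.017108555323851086 grip 34.3 F [-0.5 -0.3 -0.8]
shift cm [-0.    0.16  4.27]
cell px 170 u 334 343 v 123 148 mean surf [0.6408 0.0488 0.0985] zmin 0.067
axis at z 0.115 [0.6462 0.0428]
axis at z 0.084 [0.6469 0.0448]
```

View pics/s2.png

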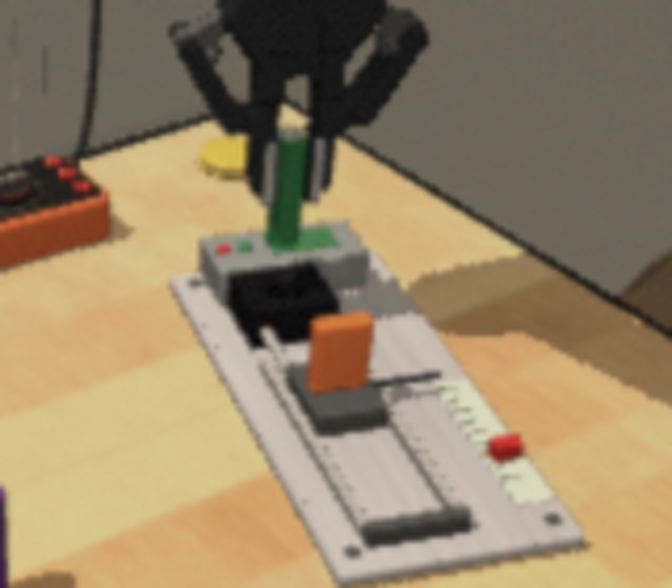

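The cell hangs upright in the pads at crop (285,190), over the nest hole at (284,288). Lowering it in stages while I watch the force.

Emit:
send_rows(rows=[[1.2,[-0.05,0.05,1.3],0],[1.2,[0,0,1],0],[1.2,[0,0,0.5],0],[1.2,[0,0,0.4],0],[1.2,[0,0,0.3],0],[1.2,[0,0,0],0],[1.2,[0,0,0],0]])

```text
t: 8.0
tool_pos: [0.6455, 0.0453, 0.0568]
tool_rot: [3.065, -0.686, -0.0]
contact_force: [0.1, -1.3, -1.3]
opening: 0.0175
grip_force: 34.3
```

Emit:
send_rows(rows=[[1.2,[0,0,0.4],0],[1.2,[0,0,0.4],0],[1.2,[0,0,0.3],0],[1.2,[0,0,0.2],0],[1.2,[0,0,0],0],[1.2,[0,0,0],0]])

```text
t: 8.75
tool_pos: [0.6456, 0.0454, 0.0435]
tool_rot: [3.066, -0.686, 0.0]
contact_force: [1.5, -2.6, -1.7]
opening: 0.0176
grip_force: 34.2
```

Emit:
send_rows(rows=[[1.2,[0,0,0.1],0],[1.2,[0,0,0.05],0],[1.2,[0,0,0],0],[1.2,[0,0,0],0]])

```text
t: 9.25
tool_pos: [0.6458, 0.0454, 0.0429]
tool_rot: [3.066, -0.686, 0.001]
contact_force: [-1.8, -2.8, 4.5]
opening: 0.0171
grip_force: 34.8
```

Emit:
send_rows(rows=[[4,[0,0,0],0],[4,[0,0,0],0],[4,[0,0,0],0],[4,[0,0,-2],0],[4,[0,0,-4],0],[4,[0,0,-4],0],[4,[-4,0,-1],0],[4,[-4,0,0],0],[4,[0,0,0],0]])

```text
t: 10.38
tool_pos: [0.5718, 0.0806, 0.1536]
tool_rot: [-3.066, 0.683, -0.002]
contact_force: [0.3, -1.0, 0.1]
opening: 0.0398
grip_force: 0.0
```

Emit:
send_rows(rows=[[4,[0,0,0],-10.5],[4,[0,0,0],-10.5],[4,[0,0,0],-10.5],[4,[0,0,0],-10.5],[4,[0,0,0],-10.5],[4,[0,0,0],-10.5],[4,[0,0,0],-10.5],[4,[0,0,0],-10.5],[4,[0,0,0],-10.5],[4,[0,0,0],-1.8]])

```text
t: 11.62
tool_pos: [0.5742, 0.0792, 0.1533]
tool_rot: [2.557, 1.824, 0.002]
contact_force: [0.4, -0.0, 0.1]
opening: 0.0397
grip_force: 0.0
```

Run:
```python
from h import *
from station import ctrl
go(ctrl.get_obs(),(.566,.0722,.037))
d=ctrl.get_image("scene");W=world(d);h=cv2.cvtColor(d["frame"],cv2.COLOR_RGB2HSV)
X,Y,Z=W[...,0],W[...,1],W[...,2]
m=(X>.62)&(X<.67)&(Y>.02)&(Y<.07)&(Z>.045)&(Z<.1)
print(m.sum(),"top z",np.percentile(Z[m],[50,90,98]).round(4) if m.any() else "")
cv2.imwrite("pics/s3.png",cv2.resize(d["frame"][90:230,270:430,::-1],None,fx=4.2,fy=4.2,interpolation=cv2.INTER_CUBIC))
```

```text
t 11.62 tcp [0.5742 0.0792 0.1533] yawx 71.02 zax [ 0.0015 -0.     -1.    ] open 0.03970587184126584 grip 0.0 F [ 0.4 -0.   0.1]
shift cm [-0.94 -0.57 11.63]
132 top z [0.0674 0.0814 0.083 ]
```

View pics/s3.png

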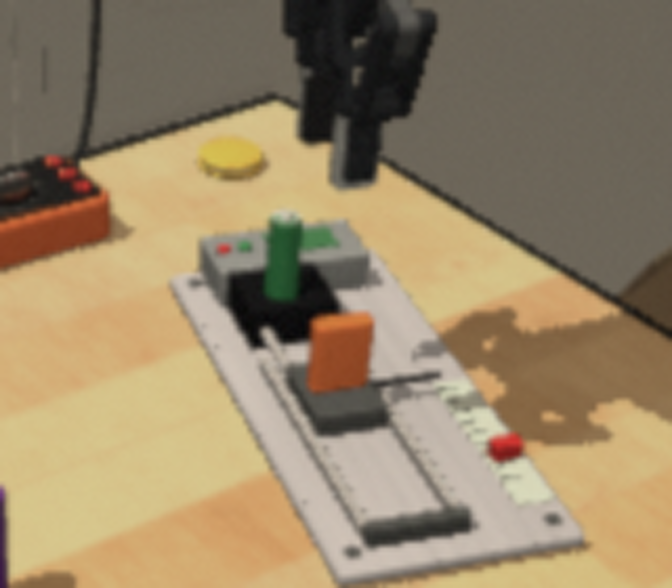

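The cell stands upright in the nest at crop (284,255), released, with its top at z≈82 mm, so it is fully down. Next, the handle.

Emit:
send_rows(rows=[[4,[-0.95,-0.55,2],0],[4,[0,0,3],0],[4,[0,0,3],0],[4,[0,0,2],0],[4,[0,0,1],0],[4,[0,0,0.5],0],[4,[0,0,0],0],[4,[0,0,0],0]], newtons=70)

```text
t: 12.68
tool_pos: [0.5658, 0.0724, 0.0384]
tool_rot: [2.556, 1.825, 0.003]
contact_force: [-0.1, -0.4, 0.0]
opening: 0.0398
grip_force: 0.0
```

Run:
```python
from h import *
from station import ctrl
go(ctrl.get_obs(),(.566,.0722,.037))
```

```text
t 12.68 tcp [0.5658 0.0724 0.0384] yawx 71.07 zax [ 0.002 -0.    -1.   ] open 0.039809982345222726 grip 0.0 F [-0.1 -0.4  0. ]
shift cm [-0.01  0.03  0.14]
```

Emit:
send_rows(rows=[[0.6,[0,0,0],0],[0.6,[0,0,0],0],[0.6,[0,0,0],0],[0.6,[0,0,0],0],[0.6,[0,0,0],0]])

```text
t: 13.3
tool_pos: [0.566, 0.0722, 0.0383]
tool_rot: [2.555, 1.825, 0.003]
contact_force: [4.1, -1.9, 3.7]
opening: 0.0108
grip_force: 69.7
```

Emit:
send_rows(rows=[[0.6,[0,-1.2,0],0],[0.6,[0,-1.2,0],0],[0.6,[0,-1.2,0],0],[0.6,[0,-1.2,0],0],[0.6,[0,-0.7,0],0],[0.6,[0,0,0],0],[0.6,[0,0,0],0],[0.6,[0,0,0],0]])

```text
t: 14.3
tool_pos: [0.5146, 0.0897, 0.0382]
tool_rot: [2.554, 1.824, 0.005]
contact_force: [7.3, -2.6, 1.5]
opening: 0.0107
grip_force: 70.0
```

```bash
cat > p.py <<'E'
from h import *
from station import ctrl
import sys
yaw=np.radians(-18.9);R=np.array([[np.cos(yaw),-np.sin(yaw)],[np.sin(yaw),np.cos(yaw)]])
o=ctrl.get_obs();go(o,(.5,.1,.04));print("tcp tester axes",(o["tool_pos"][:2]@R).round(4))
for n in("scene","top"):
    d=ctrl.get_image(n);pickle.dump(d,open(n+"p.pkl","wb"));W=world(d);h=cv2.cvtColor(d["frame"],cv2.COLOR_RGB2HSV)
    H=h[...,0].astype(int);v,u=np.mgrid[:420,:560]
    G=np.stack([cast(d,a,b,.0235)[:2]@R for b in range(420) for a in range(560)]).reshape(420,560,2)
    tx,ty=G[...,0],G[...,1]
    red=(tx>.42)&(tx<.49)&(ty>.16)&(ty<.205)&((H<9)|(H>171))&(h[...,1]>90)&(W[...,2]>.017)
    blk=(tx>.42)&(tx<.55)&(ty>.188)&(ty<.214)&(h[...,2]<100)
    for k,m in(("red",red),("ptr",blk)):
        if m.any():print(n,k,m.sum(),"px",u[m].mean().round(1),v[m].mean().round(1),"tx mean",tx[m].mean().round(4),"mid",((tx[m].min()+tx[m].max())/2).round(4),"ty",ty[m].min().round(4),ty[m].max().round(4))
    a,b,e,f=(150,230,330,430) if n=="scene" else (170,240,310,390)
    cv2.imwrite(f"pics/{sys.argv[1]}{n}.png",cv2.resize(d["frame"][a:b,e:f,::-1],None,fx=7,fy=7,interpolation=cv2.INTER_CUBIC))
E
python3 p.py a
```

```text
t 14.3 tcp [0.5146 0.0897 0.0382] yawx 71.08 zax [ 4.3e-03 -9.0e-04 -1.0e+00] open 0.010714083967269947 grip 70.0 F [ 7.3 -2.6  1.5]
shift cm [ 0.5  -1.72 -0.18]
tcp tester axes [0.4578 0.2516]
scene red 40 px 389.7 195.5 tx mean 0.4471 mid 0.4473 ty 0.1747 0.1941
scene ptr 163 px 370.0 179.5 tx mean 0.5139 mid 0.4951 ty 0.1882 0.214
top red 26 px 357.8 225.0 tx mean 0.4469 mid 0.439 ty 0.163 0.1906
```

View pics/ascene.png

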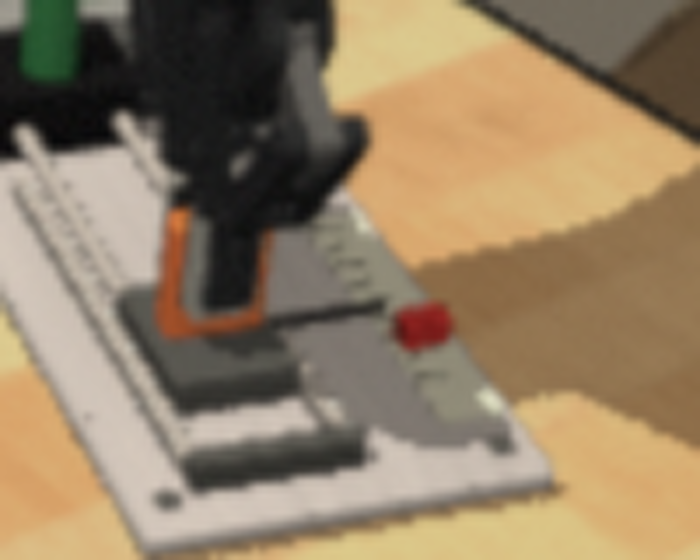

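The pointer tip at crop (383,303) is still short of the red mark, which is at (423,325). About 7 mm of travel remains.

Emit:
send_rows(rows=[[0.6,[0,-0.35,0],0],[0.6,[0,-0.35,0],0],[0.6,[0,0,0],0],[0.6,[0,0,0],0],[0.6,[0,0,0],0],[0.6,[0,0,0],0]])

```text
t: 15.15
tool_pos: [0.5082, 0.092, 0.0382]
tool_rot: [2.554, 1.824, 0.005]
contact_force: [7.9, -2.8, -0.3]
opening: 0.0108
grip_force: 70.1
```

```bash
python3 p.py b
python3 - <<'E'
from h import *
yaw=np.radians(-18.9);R=np.array([[np.cos(yaw),-np.sin(yaw)],[np.sin(yaw),np.cos(yaw)]])
d=pickle.load(open("scenep.pkl","rb"));f=d["frame"];h=cv2.cvtColor(f,cv2.COLOR_RGB2HSV);W=world(d);T=W[...,:2]@R
# rectified tester-plane patch at z=.0235, 0.5 mm/px, tx .40-.50, ty .16-.23
xs=np.arange(.40,.50,.0005);ys=np.arange(.23,.16,-.0005)
C=np.linalg.inv(d["cam_to_world"]);g=np.array([[[*(R@[x,y]),.0235,1] for y in ys] for x in xs[::-1]])@C.T
mu=(g[...,0]/g[...,2]*d["fx"]+d["cx"]).astype(np.float32);mv=(g[...,1]/g[...,2]*d["fy"]+d["cy"]).astype(np.float32)
P=cv2.remap(f,mu,mv,cv2.INTER_CUBIC);cv2.imwrite("pics/rect.png",cv2.resize(P[:,:,::-1],None,fx=4,fy=4,interpolation=cv2.INTER_CUBIC))
V=P.max(2).astype(int)
for y in(.194,.197,.200,.203,.206,.209):
    j=int((.23-y)/.0005);c=V[:,j];sel=c<c.min()+35;print(y,"dark tx",xs[::-1][sel].mean().round(4),c.min(),sel.sum())
for n in("scene","top"):
    d=pickle.load(open(n+"p.pkl","rb"));h=cv2.cvtColor(d["frame"],cv2.COLOR_RGB2HSV);W=world(d);T=W[...,:2]@R;H=h[...,0].astype(int)
    m=((H<9)|(H>171))&(h[...,1]>90)&(abs(W[...,2]-.0235)<.005)&(T[...,0]>.43)&(T[...,0]<.475)&(T[...,1]<.2)&(T[...,1]>.165)
    if m.any():t=T[m];print(n,"mark",m.sum(),np.percentile(t,2,0).round(4),np.percentile(t,98,0).round(4))
E
```

```text
t 15.15 tcp [0.5082 0.092  0.0382] yawx 71.07 zax [ 0.0047 -0.001  -1.    ] open 0.010800987724797262 grip 70.1 F [ 7.9 -2.8 -0.3]
shift cm [ 0.5  -1.03 -0.18]
tcp tester axes [0.451  0.2516]
scene red 39 px 389.8 195.5 tx mean 0.4472 mid 0.4473 ty 0.1747 0.1936
scene ptr 186 px 370.6 180.2 tx mean 0.511 mid 0.4951 ty 0.1882 0.214
top red 21 px 357.5 222.8 tx mean 0.4523 mid 0.4521 ty 0.1754 0.1906
0.194 dark tx 0.4553 50 23
0.197 dark tx 0.4805 27 8
0.2 dark tx 0.4796 25 13
0.203 dark tx 0.473 35 17
0.206 dark tx 0.4716 39 16
0.209 dark tx 0.4677 37 17
scene mark 39 [0.4443 0.1755] [0.4547 0.1908]
top mark 18 [0.4475 0.1757] [0.4558 0.1903]
```

View pics/rect.png

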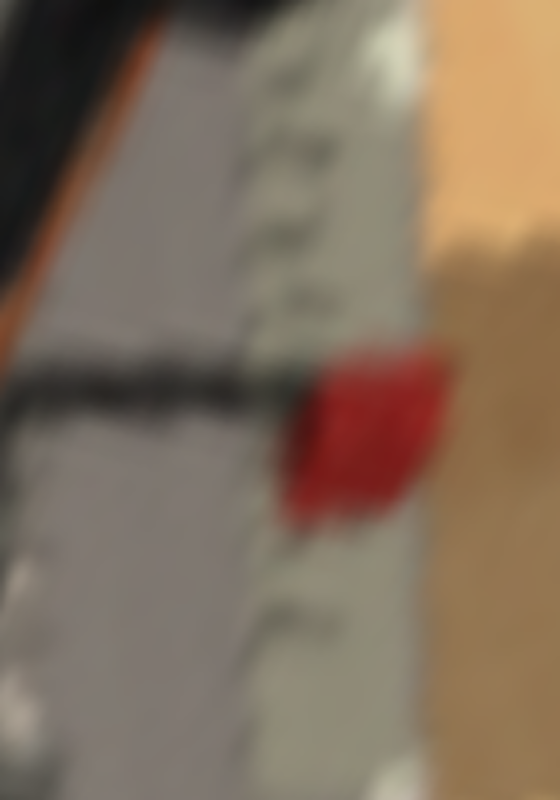

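The rectified view shows the pointer line at row ~388 and the middle of the mark's top face at row ~393. That leaves about 0.5 mm to go, matching the depth numbers.

Emit:
send_rows(rows=[[0.6,[0,-0.05,0],0],[0.6,[0,0,0],0],[0.6,[0,0,0],0],[0.6,[0,0,0],0],[0.6,[0,0,0],0],[0.6,[0,0,0],0],[0.6,[0,0,0],0],[0.6,[0,0,0],0]])

```text
t: 16.25
tool_pos: [0.5078, 0.0921, 0.0383]
tool_rot: [2.553, 1.824, 0.005]
contact_force: [7.9, -3.6, -0.4]
opening: 0.011
grip_force: 69.9
```

Run:
```python
from station import ctrl
o=ctrl.get_obs();print(o["tool_pos"],o["grip_force"])
x=.9461*o["tool_pos"][0]-.3239*o["tool_pos"][1];print(x)
if abs(x-.4506)<.0007: print(ctrl.finish_job())
```

```text
[0.50780204 0.09210434 0.03828884] 69.9450695514679
0.45059891195329815
the job is handed in; nothing more can be done
None
```

The green cell is seated and released in the nest, and I handed the job in at about 16 s still holding the handle, with the pointer measured to within about 0.5 mm of the middle of the red mark; no verdict came back.

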